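# Free the ratchet pawl and lower the press arm onto the lens cell

### The arm

A 6-joint arm with a two-finger parallel gripper is mounted at the origin on a cart in front of the work surface, level with it; the furniture and walls round the work are solid. World frame = base frame: x ahead of the robot, y to its left, z up, the work surface at z = 0. Lengths are in m, angles in degrees, forces in N, time in s.
With the tool pointing down it reaches from about 0.375 to 0.9 m from the base axis. Payload 3.1 kg.
Tool frame: the origin (TCP) lies on the centre line of the jaws, within the pads' length; the fingertips stand finger_overhang ahead of it and the grasp point (between the pads) lies 5 mm behind it (finger_overhang is the distance from the TCP to the fingertips, in m); z points along the fingers, y is the line along which they close (so a half turn about z gives the same grasp; the last joint's range is limited). The gripper opens to 87 mm and grips with 3 to 60 N. Pads are 19 mm wide; open, the fingers measure 117 mm over their backs; the gripper's body (75 mm by 190 mm) begins 51 mm behind the grasp point.
Start: joints at [-80.873, 30.224, 82.088, -0, 67.689, -10.227], TCP at [0.207, -0.59, 0.237] pointing down, gripper open.
Joint ranges: [-176.69, 176.69], [-43.24, 126.21], [12.49, 139.97], [-82, 262], [0, 151.66], [-163.58, 163.58]. Speed limits (degrees/s): [159.86, 159.86, 180, 180, 180, 180].

### API

Orientations are given as a 3x3 rotation matrix whose columns are the frame's x, y, z axes.
In Python, from rig import read_state, capture, calibration, hand_in, finger_overhang gives the robot as it stands.
- The arm moves only by the tool send_rows, never from a script. Its argument "plan" is a list of rows, each a list of 5 numbers: the closure in counts, from 0 (fully open) to 255 (shut), then the shift along the tool's x, y, z in m, then the turn about the tool's z in rad. A call has 1 to 20 rows; each row shifts and turns the commanded pose from where the row before left it, along the tool's axes as they then stand; what a row does not reach is not made up. A row lasts 1/12 s, in which the tool goes at most 41.7 mm and 7.16 degrees, less where a joint would pass 70% of its speed; a pose out of reach is approached as far as the arm can. A call is refused whole if a number of a shift passes 0.0417 or a number of a turn 0.125, either way. A call with a gripper value outside its range is refused whole. The fingers move at their own pace and stop on an object; the grip force is fixed at half the most. Time passes only in rows, so rows that do not move let the fingers close. It gives the time, the measured TCP pose, the force, the opening and the grip force at its end, in the units of the state.
- read_state(): the state, without advancing time (a new reading comes with each control period).
- capture(name): name is "scene" or "top" or "wrist"; returns (picture, depth): 480x640x3 uint8, blue, green, red; 480x640 float32, m along the optical axis (not along the pixel's ray), 0 where there is no reading.
- calibration(name): a dict with "fx", "fy", "cx", "cy" (pixels), "xyz" and "rotation" of the camera in the world. Camera axes: x right, y down, z forward; pixel columns grow to the right and rows downward; lengths in m; the calibration is good to about 2 mm. A picture is of the moment at which its call begins: read the wrist's pose just before it. calibration takes no time and is no camera call; for the wrist camera it gives the pose at the moment of the call.
- hand_in(): hands the job in; it is judged then, once.
The state is a dict: "time_s": time; "joint_positions": joint angles; "qvel": joint speeds; "tau": joint torques, N m; "position": TCP position; "tcp_rot": TCP orientation; "force": force on the tool from outside, world axes, zero at the start; "moment": the same for the moment, N m; "opening": opening from 0.0 (shut) to 1.0 (fully open); "grasp_force": force on a finger pad.
Only numpy, scipy, OpenCV 4.12 (cv2) and the standard library are available. Lean on these libraries where they do the work, as an engineer would, in place of code of your own. Each camera call takes 0.05 s, during which the arm holds its last target. There are 200 camera calls.

### The job

The arm of the small bonding press is parked up on its ratchet. With the fingertips alone, press the pawl's cross bar down to its stop so that the pawl stays clear of the ratchet wheel, then push the arm down by the ball at its end until its pad rests flat on the lens cell in the nest, without slamming it down. Leave the pawl free, the cell seated in its nest and the loose parts round the press where they lie; grasp and lift nothing.

Things in the scene. Friction and masses are not known exactly. Their poses are not given: they have to be found in the camera images.
- press: The fixed bonding press: dark base plate 90 mm (x) by 280 mm (y), 12 mm thick, grey cheeks, steel ratchet wheel 112 mm across its teeth, round aluminium nest. Origin on the bench, z up. The arm points along the press's +y, the pawl's tail along -y, both in its plane x = 0. Both hinge axes run along its x: the arm's through (0, -50, 85) mm, the pawl's through (0, -97, 40) mm.
- press_arm (a joint): Angle of the press arm above level, rad. It starts at 0.62 to 0.68; at 0 the arm is level and its pad lies flat on the lens cell, which stops it. The hinge is stiff: the arm stays where it is left, and moves down with about 2 to 4 N on the ball. While the pawl is engaged a tooth stops the arm at about 0.58 and it cannot be pushed lower.
- pawl (a joint): Angle of the pawl, rad: 0 is engaged (nose over a ratchet tooth), 0.42 is its stop, cross bar fully down. It is clear of the teeth above about 0.25. The pivot is stiff, without a spring: it takes about 2 to 3 N on the cross bar, and stays where it is left.
- pawl_bar (a point): Middle of the pawl's cross bar, a round steel bar 12 mm thick and 48 mm long (along the press's x) at the free end of the pawl's tail, 97 mm from the pawl hinge. Engaged it is at (0, -187, 75) mm in the press's frame, at the stop at about (0, -193, 35) mm: it goes down 40 mm and 6 mm outward. Only bench below it.
- end_ball (a point): Centre of the black ball, 32 mm in diameter, at the end of the press arm, 170 mm from the arm hinge. It moves on a circle about the hinge: level, it is at (0, 120, 85) mm in the press's frame. Push on its top, which is 16 mm above this point.
- press_pad (a point): Centre of the underside of the press arm's round rubber pad, 38 mm in diameter, 100 mm from the hinge along the arm.
- nest (a point): Centre of the nest's flat top, 36 mm above the bench, 60 mm in diameter, with three small pins 8 mm high round the lens cell.
- lens_cell: The lens cell in the nest: a bright metal ring with a lens, 44 mm in diameter, 14 mm high, loose between the three pins. Origin at the centre of its underside, z up.
- black_cell: Bystander: black round lens cell, 33 mm in diameter, 18 mm high, on the bench beside the press. Origin at the centre of its underside.
- cap_screw: Bystander: black cap screw, 29 mm long, 10 mm thick, lying. Origin at the centre of its underside.
- guide_bar: Bystander: black drilled bar 84 x 12 x 12 mm, lying. Origin at the centre of its underside.
- loupe: Bystander: black eye loupe, 33 mm in diameter, 32 mm high. Origin at the centre of its underside.
- v_block: Bystander: steel V-block 40 x 35 x 28 mm. Origin at the centre of its underside.
- spacer_ring: Bystander: bright metal ring 50 mm in diameter, 9 mm high. Origin at the centre of its underside.
Not all that is in view belongs to the job. What is shaped like the lens_cell but blue or turquoise is not meant.

How it is judged (in metres and radians):
On the way, in this order (a step that is already met when the one before it is completed fails the run):
1. the pawl is pressed clear of the ratchet (over 0.30 rad) while the arm is still up (over 0.50 rad) (value of joint pawl above 0.3 rad and value of joint press_arm above 0.5 rad), for 0.2 s.
2. the arm is pushed down until its pad lies on the lens cell (within 0.03 rad of level) (value of joint press_arm below 0.03 rad), for 0.2 s.
At the end, for the whole second after the job is handed in: The arm is down with its pad on the lens cell (within 0.03 rad of level), the pawl is left free (over 0.28 rad), and the lens cell sits upright and at rest in its nest (within 5 mm) (value of joint press_arm between -0.03 and 0.03 rad and value of joint pawl above 0.28 rad and distance between lens_cell and nest below 0.005 m and angle between lens_cell's own z axis and vertical below 0.06 rad and linear speed of lens_cell below 0.02 m/s); the robot touches nothing.
It fails at once if the lens cell is lifted or taken out of its nest (more than 8 mm) (distance between lens_cell and nest above 0.008 m).
It fails at once if the arm is lifted instead of pushed down (over 0.76 rad) (value of joint press_arm above 0.76 rad).
It fails at once if the arm is slammed down (faster than 1.5 rad/s) (velocity of joint press_arm below -1.5 rad/s).
It fails at once if a loose part beside the press is moved (more than 20 mm) (distance of any of black_cell, cap_screw, guide_bar, loupe, v_block, spacer_ring from where it was at the start of the episode above 0.02 m).
It also fails if it takes over 43 s, if anything falls off the work surface, if the arm or the gripper's body presses on something with over 40 N, if the wrist force passes 120 N, or if a joint passes its speed limit or range.

## Working session

There is one attempt and no reset: what is moved stays moved. The work goes in short steps, Python scripts to look and compute and a tool call to move; the robot and the scene stay as the last step left them, time stands still between calls to the robot, and variables do not carry over. Pictures are saved under pics/ and viewed, at most 10 in all, crops included, and the job is handed in when it is done.

Besides the shell and the picture viewer there is one more tool, called after "Call:" as name([rows], argument=value, ...), one row to a line, values as JSON. send_rows: Moves the arm, as the interface text tells. Its arguments: {"type":"object","properties":{"plan":{"type":"array","items":{"type":"array","items":{"type":"number"}}}},"required":["plan"]}

```bash
ls; mkdir -p pics
python3 - <<'E'
from rig import *
import cv2,numpy as np
s=read_state();print(s['time_s'],s['position'],s['tcp_rot'],s['force'],s['opening'],finger_overhang if not callable(finger_overhang) else finger_overhang())
for n in('scene','top'):
    p,d=capture(n);cv2.imwrite(f'pics/{n}0.png',p);np.save(f'{n}0.npy',d);c=calibration(n);print(n,c)
E
```

```text
pics
0.0 [ 0.20702941 -0.58896929  0.23556483] [[ 9.43505089e-01  3.31357864e-01 -3.37072185e-04]
 [ 3.31357805e-01 -9.43502743e-01  2.13968588e-03]
 [ 3.90973212e-04 -2.13049602e-03 -9.99997654e-01]] [-0.78284267 -0.12725355 -0.2974848 ] 0.998806564482793 0.014
scene {'fx': 452.3550810835838, 'fy': 452.3550810835838, 'cx': 319.4707438301927, 'cy': 242.5340564310704, 'xyz': array([-0.04391078,  0.61916981,  0.41425336]), 'rotation': array([[-0.69381383, -0.29189645,  0.65834553],
       [-0.72008964,  0.26893379, -0.63964485],
       [ 0.0096587 , -0.91786223, -0.39678159]])}
top {'fx': 512.0358110145041, 'fy': 512.0358110145041, 'cx': 320.8001189558326, 'cy': 245.18620606796765, 'xyz': array([0.35489688, 0.06165264, 1.00966247]), 'rotation': array([[ 1.73551116e-05, -9.81082270e-01,  1.93591267e-01],
       [-9.99999201e-01,  2.27658561e-04,  1.24337673e-03],
       [-1.26392757e-03, -1.93591134e-01, -9.81081483e-01]])}
```

View pics/scene0.png

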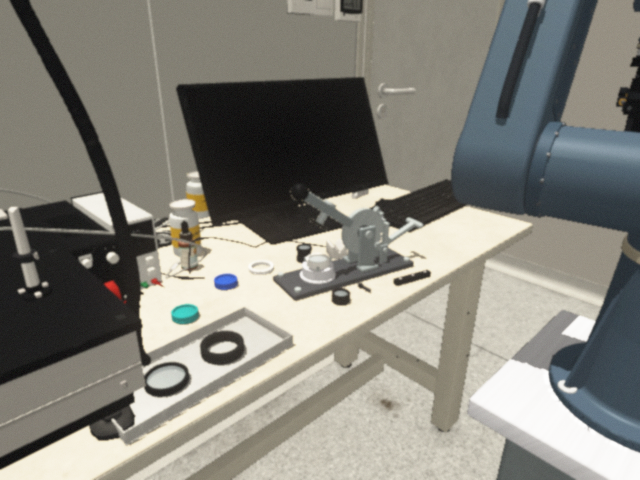

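View pics/top0.png

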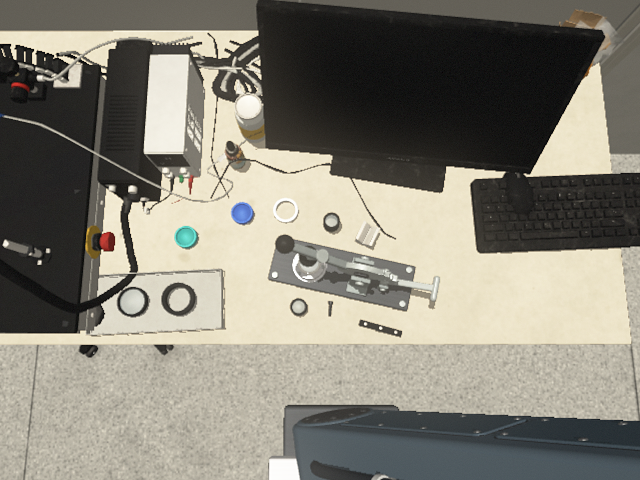

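The scene view shows the press with its arm up at (345,230). In the top view the plate is centred near (342,272), the ball is at (284,244), and the cross bar is at (435,289). The monitor stands behind the press. Next I'll measure these with depth.

```bash
cat > h.py <<'E'
import numpy as np,cv2
from rig import *
def cloud(d,c):
    v,u=np.mgrid[:480,:640]
    p=np.stack([(u-c['cx'])/c['fx']*d,(v-c['cy'])/c['fy']*d,d],-1)
    return p@c['rotation'].T+c['xyz']
def ray(uv,c,z):
    r=c['rotation']@np.array([(uv[0]-c['cx'])/c['fx'],(uv[1]-c['cy'])/c['fy'],1])
    return c['xyz']+r*(z-c['xyz'][2])/r[2]
E
python3 - <<'E'
from h import *
c=calibration('top');P=cloud(np.load('top0.npy'),c);im=cv2.imread('pics/top0.png')
b=im.max(2)
m=np.zeros((480,640),np.uint8);m[225:320,255:425]=1
pl=((b<110)&(abs(P[...,2]-.012)<.006)&(m>0)).astype(np.uint8)
pl=cv2.morphologyEx(pl,cv2.MORPH_OPEN,np.ones((3,3)))
pts=P[pl>0][:,:2].astype(np.float32)
r=cv2.minAreaRect(pts*1000);print('plate',r, P[pl>0][:,2].mean(),len(pts)); print(cv2.boxPoints(r))
# image version
k=cv2.convexHull(np.argwhere(pl)[:,::-1].astype(np.int32))
w=np.array([ray(q[0],c,.012)[:2]*1000 for q in k],np.float32);print('plate img',cv2.minAreaRect(w))
B=P[235:255,272:298].reshape(-1,3);B=B[B[:,2]>.15];print('ball top',B[:,2].max(),np.median(B,0))
Q=P[270:310,425:445].reshape(-1,3);Q=Q[(Q[:,2]>.06)];print('bar',len(Q),Q.min(0),Q.max(0),Q.mean(0))
M=P[150:180,270:530].reshape(-1,3);print('mon',M[M[:,2]>.05].min(0),M[:,2].max())
H=P[:,255:600].reshape(-1,3);H=H[(H[:,2]>.2)&(H[:,0]>.4)];print('mon low x',np.percentile(H,[0.5,50,99.5],axis=0))
x=cv2.resize(im[200:340,250:450],None,fx=4,fy=4,interpolation=cv2.INTER_CUBIC);cv2.imwrite('pics/crop1.png',x)
E
```

```text
plate ((471.587158203125, -25.914016723632812), (172.85723876953125, 31.3648624420166), 79.59455108642578) 0.012270668581746667 478
[[ 440.55252  -108.088806]
 [ 471.40158  -113.75371 ]
 [ 502.6218     56.260773]
 [ 471.77274    61.925674]]
plate img ((471.6307067871094, -25.69927978515625), (172.54415893554688, 30.37807846069336), 79.1004867553711)
ball top 1.0096624711849178 [0.51648278 0.12045005 0.19481245]
bar 217 [ 0.35489688 -0.15383744  0.07042281] [0.4814662  0.06165264 1.00966247] [ 0.4554022  -0.13502556  0.10868202]
mon [ 0.35489688 -0.33460963  0.05001917] 1.0096624711849178
mon low x [[ 0.73762287 -0.34108041  0.20092182]
 [ 0.7940738  -0.09418103  0.28461882]
 [ 0.84981358  0.15865104  0.3435232 ]]
```

View pics/crop1.png

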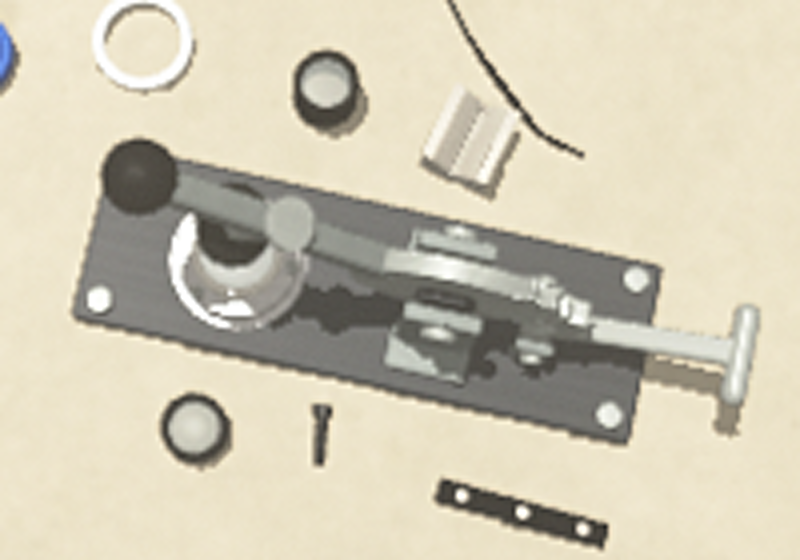

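The crop shows three plate corners at (660,268), (627,442) and (75,318). The bar runs from (747,310) to (733,400), and the ball is at (140,176). The loose parts are well off the press line. Now I'll build the press frame.

Run:
```python
from h import *
c=calibration('top');f=lambda u,v,z:ray((250+(u+.5)/4-.5,200+(v+.5)/4-.5),c,z)
TR,BR,BL=[f(*q,.012) for q in((660,268),(627,442),(75,318))]
print('sizes',np.linalg.norm(TR-BR),np.linalg.norm(BR-BL))
ctr=(TR+BL)/2; y=(BL-BR)/np.linalg.norm(BL-BR); print('ctr',ctr,'y',y, np.degrees(np.arctan2(y[1],y[0])))
yw=(BL-BR)[:2]; y=yw/np.linalg.norm(yw); x=np.array([y[1],-y[0]])
T=lambda p:np.round([(p[:2]-ctr[:2])@x,(p[:2]-ctr[:2])@y],4)
bar=f(740,355,.081);ball=f(140,176,.188);print('bar',bar,T(bar),'ball',ball,T(ball))
print('barends',f(747,310,.081),f(733,400,.081))
D=np.load('top0.npy');P=cloud(D,c);D0=D>0
for n,(u,v,r) in dict(bar=(435,289,4),ball=(284,244,5)).items():
    q=P[v-r:v+r+1,u-r:u+r+1][D0[v-r:v+r+1,u-r:u+r+1]];q=q[q[:,2]>.065];print(n,np.median(q,0),q[:,2].max(),T(np.median(q,0)))
# second view: scene
c2=calibration('scene');D2=np.load('scene0.npy');P2=cloud(D2,c2)
q=P2[183:205,289:310][D2[183:205,289:310]>0];q=q[(q[:,0]<.6)&(q[:,2]>.15)];print('scene ball',np.median(q,0),q[:,2].max())
q=P2[215:245,395:428].reshape(-1,3);q=q[(q[:,2]>.04)&(q[:,0]<.6)&(q[:,0]>.4)];print('scene bar',len(q),q.min(0),q.max(0),np.median(q,0))
pw=lambda a,b:ctr[:2]+a*x+b*y
print('bar pred',pw(0,-.187),pw(0,-.193),'ball level',pw(0,.12),'ball .65',pw(0,-.05+.17*np.cos(.65)),'x',x)
```

```text
sizes 0.08727418206281237 0.27527470819354627
ctr [0.49632222 0.02192585 0.012     ] y [2.19624571e-01 9.75584465e-01 4.03314577e-16] 77.31301679355487
bar [ 0.45807134 -0.14409011  0.081     ] [-0.0009 -0.1704] ball [0.51964925 0.1219046  0.188     ] [0.0008 0.1027]
barends [ 0.47866258 -0.14816964  0.081     ] [ 0.43765474 -0.14004518  0.081     ]
bar [ 0.4571338  -0.14313677  0.08009501] 0.08573264764790778 [-0.002  -0.1696]
ball [0.51674935 0.12207487 0.19864286] 0.20367649288710188 [-0.0021  0.1022]
scene ball [0.50987815 0.12898856 0.18747381] 0.20187448600860355
scene bar 231 [ 0.43351408 -0.14952363  0.05268086] [ 0.47944092 -0.09043848  0.08324009] [ 0.45983577 -0.12844316  0.07245656]
bar pred [ 0.45525242 -0.16050844] [ 0.45393468 -0.16636195] ball level [0.52267717 0.13899599] ball .65 [0.51506371 0.10517662] x [ 0.97558446 -0.21962457]
```

Call:
send_rows([
  [255, 0, 0, 0, -0.112],
  [255, 0, 0, 0, -0.112],
  [255, 0, 0, 0, -0.112],
  [255, 0, 0, 0, -0.112],
  [255, 0, 0, 0, -0.112],
  [255, 0, 0, 0, -0.112],
  [255, 0, 0, 0, -0.112],
  [255, 0, 0, 0, -0.112],
  [255, 0, 0, 0, -0.112],
  [255, 0, 0, 0, 0],
  [255, 0, 0, 0, 0],
])

```text
time_s: 1.02
position: [0.2071, -0.5894, 0.2361]
tcp_rot: [[0.226, 0.974, -0.0], [0.974, -0.226, 0.001], [0.001, -0.0, -1.0]]
force: [0.5, -0.7, 0.5]
opening: 0.25
grasp_force: 0.0
```

Call:
send_rows([
  [255, 0.0244, 0.0072, 0, 0],
  [255, 0.0244, 0.0072, 0, 0],
  [255, 0.0244, 0.0072, 0, 0],
  [255, 0.0244, 0.0072, 0, 0],
  [255, 0.0244, 0.0072, 0, 0],
  [255, 0.0244, 0.0072, 0, 0],
  [255, 0.0244, 0.0072, 0, 0],
  [255, 0.0244, 0.0072, 0, 0],
  [255, 0.0244, 0.0072, 0, 0],
  [255, 0.0244, 0.0072, 0, 0],
  [255, 0.0244, 0.0072, 0, 0],
  [255, 0.0244, 0.0072, 0, 0],
  [255, 0.0244, 0.0072, 0, 0],
  [255, 0.0244, 0.0072, 0, 0],
  [255, 0.0244, 0.0072, 0, 0],
  [255, 0.0244, 0.0072, 0, 0],
  [255, 0.0244, 0.0072, 0, 0],
  [255, 0.0244, 0.0072, 0, 0],
  [255, 0, 0, 0, 0],
  [255, 0, 0, 0, 0],
])

```text
time_s: 2.68
position: [0.4318, -0.1895, 0.2366]
tcp_rot: [[0.222, 0.975, -0.0], [0.975, -0.222, -0.0], [-0.0, -0.0, -1.0]]
force: [-0.3, -0.2, 0.3]
opening: 0.005
grasp_force: 0.0
```

Call:
send_rows([
  [255, 0.0115, 0.0039, 0, 0],
  [255, 0.0115, 0.0039, 0, 0],
  [255, 0.0115, 0.0039, 0, 0],
  [255, 0.0115, 0.0039, 0, 0],
  [255, 0, 0, 0.013, 0],
  [255, 0, 0, 0.013, 0],
  [255, 0, 0, 0.013, 0],
  [255, 0, 0, 0.013, 0],
  [255, 0, 0, 0.013, 0],
  [255, 0, 0, 0.013, 0],
  [255, 0, 0, 0.013, 0],
  [255, 0, 0, 0.013, 0],
  [255, 0, 0, 0.013, 0],
  [255, 0, 0, 0.01, 0],
  [255, 0, 0, 0, 0],
  [255, 0, 0, 0, 0],
])

```text
time_s: 4.02
position: [0.4565, -0.1499, 0.1092]
tcp_rot: [[0.225, 0.974, -0.001], [0.974, -0.225, 0.0], [0.0, -0.001, -1.0]]
force: [0.7, 0.2, -0.2]
opening: 0.006
grasp_force: 0.0
```

Run:
```python
from h import *
p,d=capture('wrist');cv2.imwrite('pics/w1.png',p)
print(read_state()['position'],calibration('wrist'))
```

```text
[ 0.45698746 -0.14996218  0.1096958 ] {'fx': 363.6039608722959, 'fy': 363.6039608722959, 'cx': 317.2537175486169, 'cy': 237.6228434701782, 'xyz': array([ 0.47167346, -0.08386374,  0.25727769]), 'rotation': array([[ 9.74313172e-01, -2.18004143e-01, -5.64627026e-02],
       [-2.25197244e-01, -9.43426100e-01, -2.43379117e-01],
       [-2.10731464e-04,  2.49842725e-01, -9.68286408e-01]])}
```

View pics/w1.png

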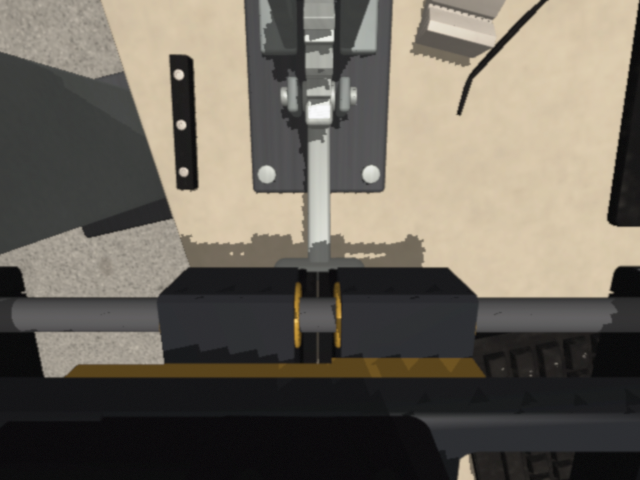

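The wrist view shows the finger gap centred on the pawl tail at column 318. The bar's inner edge is just visible at row 262, so the tips are over the bar. Pressing down now.

Call:
send_rows([
  [255, 0, 0, 0.005, 0],
  [255, 0, 0, 0.005, 0],
  [255, 0, 0, 0.003, 0],
  [255, -0.0003, 0, 0.003, 0],
  [255, -0.0003, 0, 0.003, 0],
  [255, -0.0003, 0, 0.003, 0],
  [255, -0.0003, 0, 0.003, 0],
  [255, -0.0003, 0, 0.003, 0],
  [255, -0.0003, 0, 0.003, 0],
  [255, -0.0003, 0, 0.003, 0],
  [255, -0.0003, 0, 0.003, 0],
  [255, -0.0003, 0, 0.003, 0],
  [255, 0, 0, 0, 0],
])

```text
time_s: 5.15
position: [0.4561, -0.1514, 0.0689]
tcp_rot: [[0.224, 0.975, -0.001], [0.975, -0.224, 0.001], [0.001, -0.001, -1.0]]
force: [-0.1, -0.7, -0.3]
opening: 0.003
grasp_force: 0.0
```

Call:
send_rows([
  [255, -0.0003, 0, 0.003, 0],
  [255, -0.0003, 0, 0.003, 0],
  [255, -0.0003, 0, 0.003, 0],
  [255, -0.0003, 0, 0.002, 0],
  [255, 0, 0, 0.001, 0],
  [255, 0, 0, 0, 0],
  [255, 0, 0, 0, 0],
  [255, 0, 0, 0, 0],
])

```text
time_s: 5.82
position: [0.4559, -0.1528, 0.0574]
tcp_rot: [[0.223, 0.975, -0.001], [0.975, -0.223, 0.0], [0.0, -0.001, -1.0]]
force: [0.7, 0.5, 0.2]
opening: 0.006
grasp_force: 0.0
```

Run:
```python
from h import *
p,d=capture('scene');P=cloud(d,calibration('scene'))
cv2.imwrite('pics/s2.png',cv2.resize(p[160:310,250:450],None,fx=4,fy=4,interpolation=cv2.INTER_CUBIC))
```

```text
(no output)
```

View pics/s2.png

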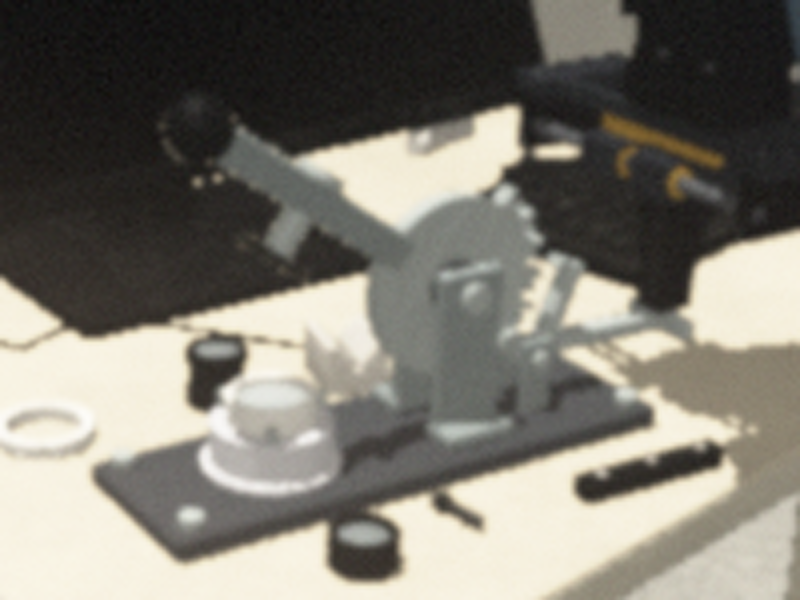

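The view shows the bar pressed down at about (660,325) and the pawl nose, at (565,265), swung clear of the wheel. The press arm is still up and the parts are undisturbed. Lifting off and moving over to the ball.

Call:
send_rows([
  [255, 0, 0, -0.005, 0],
  [255, 0, 0, -0.02, 0],
  [255, 0, 0, -0.02, 0],
  [255, 0, 0, -0.02, 0],
  [255, 0, 0, -0.02, 0],
  [255, 0, 0, -0.02, 0],
  [255, 0, 0, -0.02, 0],
  [255, 0, 0, -0.02, 0],
  [255, 0, 0, -0.02, 0],
  [255, 0, 0, -0.02, 0],
  [255, 0, 0, -0.02, 0],
  [255, 0, 0, 0, 0],
  [255, 0, 0, 0, 0],
])

```text
time_s: 6.95
position: [0.4564, -0.153, 0.2637]
tcp_rot: [[0.223, 0.975, 0.002], [0.975, -0.223, -0.002], [-0.001, 0.003, -1.0]]
force: [-0.2, 0.2, -0.1]
opening: 0.005
grasp_force: 0.0
```

Call:
send_rows([
  [255, 0.02, 0, 0, 0],
  [255, 0.02, 0, 0, 0],
  [255, 0.02, 0, 0, 0],
  [255, 0.02, 0, 0, 0],
  [255, 0.02, 0, 0, 0],
  [255, 0.02, 0, 0, 0],
  [255, 0.02, 0, 0, 0],
  [255, 0.02, 0, 0, 0],
  [255, 0.02, 0, 0, 0],
  [255, 0.02, 0, 0, 0],
  [255, 0.02, 0, 0, 0],
  [255, 0.02, 0, 0, 0],
  [255, 0.02, 0, 0, 0],
  [255, 0.02, 0, 0, 0],
  [255, 0.002, 0, 0, 0],
  [255, 0, 0, 0, 0],
  [255, 0, 0, 0, 0],
])

```text
time_s: 8.37
position: [0.5181, 0.1216, 0.2615]
tcp_rot: [[0.223, 0.975, -0.003], [0.975, -0.223, -0.001], [-0.001, -0.002, -1.0]]
force: [-0.5, -1.3, 0.7]
opening: 0.007
grasp_force: 0.0
```

Run:
```python
from h import *
print(read_state()['position'])
p,d=capture('wrist');cv2.imwrite('pics/w3.png',p)
print(read_state()['position'],calibration('wrist')['xyz'])
```

```text
[0.51807708 0.12156723 0.26149516]
[0.5182629  0.1212247  0.26176781] [0.53317441 0.18741929 0.40927454]
```

View pics/w3.png

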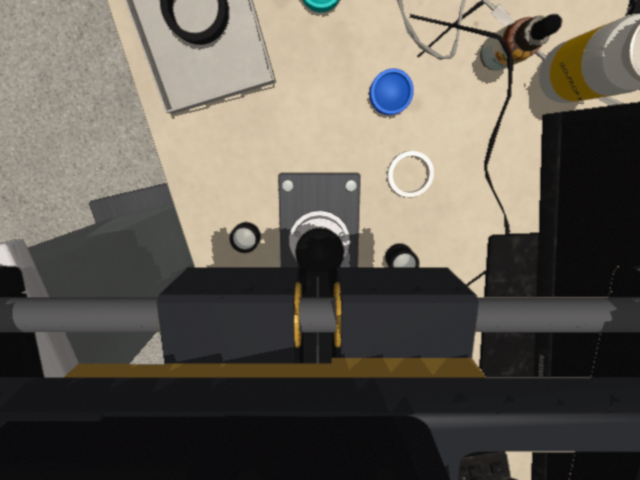

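The ball is at column 320, directly under the fingers, and its outer edge at row 227 confirms the fingers' position along y. I'll descend to contact and then follow the arc.

Call:
send_rows([
  [255, 0, 0, 0.007, 0],
  [255, 0, 0, 0.007, 0],
  [255, 0, 0, 0.007, 0],
  [255, 0, 0, 0.007, 0],
  [255, 0, 0, 0.006, 0],
  [255, 0, 0, 0.004, 0],
  [255, 0, 0, 0.003, 0],
  [255, 0, 0, 0.0025, 0],
  [255, 0.0025, 0, 0.0035, 0],
  [255, 0.0025, 0, 0.0035, 0],
  [255, 0.0022, 0, 0.0036, 0],
  [255, 0.0022, 0, 0.0036, 0],
  [255, 0.0022, 0, 0.0036, 0],
  [255, 0.0022, 0, 0.0036, 0],
  [255, 0, 0, 0, 0],
])

```text
time_s: 9.67
position: [0.5227, 0.1368, 0.1976]
tcp_rot: [[0.223, 0.975, 0.002], [0.975, -0.223, 0.002], [0.002, 0.001, -1.0]]
force: [0.0, 1.7, 1.6]
opening: 0.008
grasp_force: 1.0
```

Call:
send_rows([
  [255, 0.0019, 0, 0.0038, 0],
  [255, 0.0018, 0, 0.0038, 0],
  [255, 0.0019, 0, 0.0038, 0],
  [255, 0.0018, 0, 0.0038, 0],
  [255, 0.0015, 0, 0.004, 0],
  [255, 0.0014, 0, 0.004, 0],
  [255, 0.0015, 0, 0.004, 0],
  [255, 0.0014, 0, 0.004, 0],
  [255, 0.001, 0, 0.0041, 0],
  [255, 0.0011, 0, 0.0041, 0],
  [255, 0.001, 0, 0.0041, 0],
  [255, 0.0011, 0, 0.0041, 0],
  [255, 0, 0, 0, 0],
])

```text
time_s: 10.75
position: [0.5261, 0.1523, 0.1493]
tcp_rot: [[0.223, 0.975, -0.0], [0.975, -0.223, -0.001], [-0.001, -0.0, -1.0]]
force: [1.8, 1.0, 1.5]
opening: 0.002
grasp_force: 0.8
```

Call:
send_rows([
  [255, 0.0007, 0, 0.004, 0],
  [255, 0.0006, 0, 0.004, 0],
  [255, 0.0007, 0, 0.004, 0],
  [255, 0.0006, 0, 0.004, 0],
  [255, 0.0002, 0, 0.0035, 0],
  [255, 0.0002, 0, 0.003, 0],
  [255, 0.0002, 0, 0.003, 0],
  [255, 0.0002, 0, 0.0025, 0],
  [255, 0, 0, 0.002, 0],
  [255, 0, 0, 0.002, 0],
  [255, 0, 0, 0, 0],
  [255, 0, 0, 0, 0],
])

```text
time_s: 11.75
position: [0.526, 0.1552, 0.1176]
tcp_rot: [[0.223, 0.975, -0.002], [0.975, -0.223, -0.001], [-0.001, -0.002, -1.0]]
force: [0.8, -0.1, 0.6]
opening: 0.004
grasp_force: 0.3
```

Call:
send_rows([
  [255, 0, 0, 0.001, 0],
  [255, 0, 0, 0.001, 0],
  [255, 0, 0, 0, 0],
  [255, 0, 0, 0, 0],
])

```text
time_s: 12.08
position: [0.5262, 0.1554, 0.1159]
tcp_rot: [[0.223, 0.975, -0.001], [0.975, -0.223, -0.001], [-0.001, -0.001, -1.0]]
force: [-0.3, 0.3, 2.0]
opening: 0.006
grasp_force: 0.8
```

Call:
send_rows([
  [255, 0, 0, 0.0007, 0],
  [255, 0, 0, 0.0007, 0],
  [255, 0, 0, 0, 0],
  [255, 0, 0, 0, 0],
])

```text
time_s: 12.42
position: [0.5262, 0.1555, 0.1149]
tcp_rot: [[0.223, 0.975, -0.001], [0.975, -0.223, -0.0], [-0.001, -0.001, -1.0]]
force: [-2.4, -1.0, 5.6]
opening: 0.007
grasp_force: 2.6
```

Call:
send_rows([
  [255, 0, 0, 0.0007, 0],
  [255, 0, 0, 0, 0],
  [255, 0, 0, 0, 0],
  [255, 0, 0, 0, 0],
])

```text
time_s: 12.75
position: [0.5263, 0.1556, 0.1148]
tcp_rot: [[0.223, 0.975, -0.001], [0.975, -0.223, -0.0], [-0.001, -0.001, -1.0]]
force: [-2.1, -0.6, 8.1]
opening: 0.006
grasp_force: 4.3
```

Call:
send_rows([
  [255, 0, 0, -0.003, 0],
  [255, 0, 0, -0.005, 0],
  [255, 0, 0, -0.015, 0],
  [255, 0, 0, -0.025, 0],
  [255, 0, 0, -0.025, 0],
  [255, 0, 0, -0.025, 0],
  [255, 0, 0, -0.025, 0],
  [255, 0, 0, 0, 0],
  [255, 0, 0, 0, 0],
  [255, 0, 0, 0, 0],
])

```text
time_s: 13.58
position: [0.5261, 0.1557, 0.2364]
tcp_rot: [[0.223, 0.975, -0.001], [0.975, -0.223, -0.0], [-0.0, -0.001, -1.0]]
force: [-0.3, -0.7, 0.1]
opening: 0.008
grasp_force: 0.0
```

Run:
```python
from h import *
p,d=capture('scene');P=cloud(d,calibration('scene'))
cv2.imwrite('pics/s4.png',cv2.resize(p[160:310,250:450],None,fx=4,fy=4,interpolation=cv2.INTER_CUBIC))
```

```text
(no output)
```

View pics/s4.png

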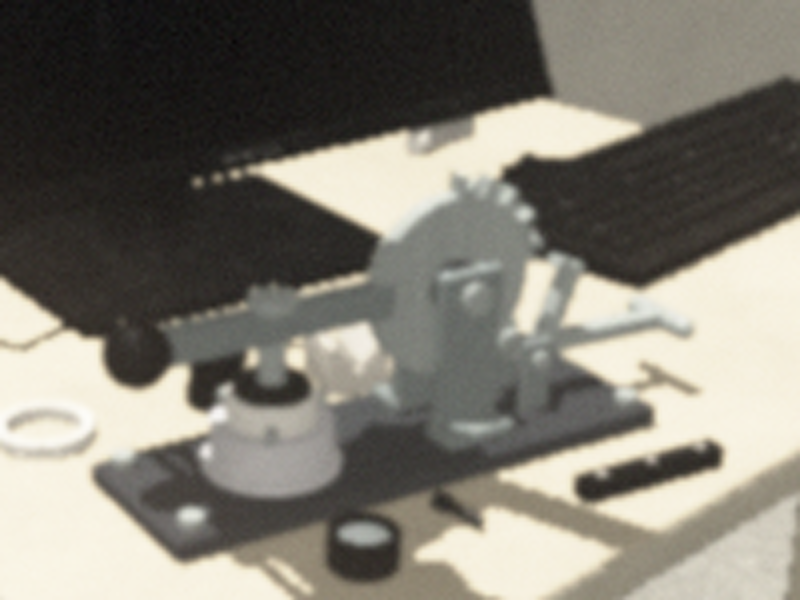

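The arm is level, with its pad at (270,385) flat on the cell in the nest. The pawl is clear of the wheel, its bar is down at (660,320), and the loose parts are where they were.

```bash
python3 -c "
from rig import *
print(hand_in())"
```

```text
the job is handed in; nothing more can be done
None
```

The job is handed in: the pawl was pressed clear first, then the arm was eased down until its pad lay flat on the lens cell (about 8 N peak reading at the end), and a final picture showed the cell in its nest and the loose parts in place; no verdict came back.

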